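# Pack the trim-fitting kit tray

### The arm

A 6-joint arm with a two-finger parallel gripper is mounted at the origin on a cart in front of the work surface, level with it; the furniture and walls round the work are solid. World frame = base frame: x ahead of the robot, y to its left, z up, the work surface at z = 0. Lengths are in m, angles in rad, forces in N, time in s.
With the tool pointing down it reaches from about 0.4 to 0.825 m from the base axis. Payload 7 kg.
Tool frame: the origin (TCP) lies at the very end of the fingers, on their centre line; the grasp point (between the pads) lies 19 mm behind it; z points along the fingers, y is the line along which they close (so a half turn about z gives the same grasp; the last joint's range is limited). The gripper opens to 88 mm and grips with 3 to 60 N. Pads are 19 mm wide; open, the fingers measure 130 mm over their backs; the gripper's body (78 mm by 193 mm) begins 47 mm behind the grasp point.
Start: joints at [-1.055, 0.359, 0.012, 0, -1.224, -0.288], TCP at [0.152, -0.658, 0.227] pointing down, gripper open.
Joint ranges: [-3.07, 3.07], [-1.43, 2.12], [-1.02, 1.25], [-3.03, 1.67], [-3.05, -0], [-3.03, 3.03]. Speed limits (rad/s): [2.39, 2.39, 3.01, 3.14, 3.14, 3.14].

### API

Orientations are given as [roll, pitch, yaw] about the fixed x, y, z axes, in that order (R = Rz(yaw) Ry(pitch) Rx(roll)).
In Python, from station import arm, grab_frame gives the robot as it stands.
- The arm moves only by the tool jog_arm, never from a script. Its argument "deltas" is a list that holds one entry, the list of rows, each a list of 4 numbers: the shift along the tool's x, y, z in units of 60 mm (1.0 is 60 mm), then the turn about the tool's z in units of 5 degrees (1.0 is 5 degrees). A call has 1 to 8 rows; each row is the pose to reach, as a shift and turn from the pose commanded when the call began, along the tool's axes at that moment; what a row does not reach only later rows make up. A row lasts 1/8 s, in which the tool goes at most 62.5 mm and 10.7 degrees, less where a joint would pass 70% of its speed; a pose out of reach is approached as far as the arm can. A call with a gripper value outside its range is refused whole. "grip" is the finger opening in mm, from 0 to 87.6, set as the call begins (left out, the last holds). The fingers move at their own pace and stop on an object; "squeeze" is the grip in N (left out, the last holds). Time passes only in rows, so rows that repeat a pose let the fingers close. It gives the time, the measured TCP pose, the force, the opening and the grip force at its end, in the units of the state.
- arm.get_state(): the state, without advancing time (a new reading comes with each control period).
- grab_frame(name): name is "scene" or "top" or "wrist"; returns a dict with "img" (420x560x3 uint8, red, green, blue), "vfov" (degrees; the focal length in pixels is half the picture's height over the tangent of half this angle, whatever the lens; pixels are square), "cx", "cy" (the principal point, pixels), "dist_coeffs" ([k1, k2, p1, p2, k3] as OpenCV has them; the pictures are not rectified), "xyz" and "rotation" of the camera in the world. Camera axes: x right, y down, z forward; pixel columns grow to the right and rows downward; lengths in m; the calibration is good to about 2 mm. A picture is of the moment at which its call begins. There is no depth.
- arm.job_done(): hands the job in; it is judged then, once.
The state is a dict: "t": time; "q": joint angles; "qd": joint speeds; "joint_efforts": joint torques, N m; "eef_pos": TCP position; "ee_rot": TCP orientation; "force": force on the tool from outside, world axes, zero at the start; "moment": the same for the moment, N m; "width": finger opening in m; "gripper_force": force on a finger pad.
Only numpy, scipy, OpenCV 4.12 (cv2) and the standard library are available. Lean on these libraries where they do the work, as an engineer would, in place of code of your own. Each camera call takes 0.05 s, during which the arm holds its last target. There are 200 camera calls.

### The job

Pack the kit tray for trim fitting with the four things that lie about near the vise: set the tape measure in the yellow insert, the cork sanding block in the orange one, the strip of driver bits in the blue one and the steel nail punch in the pale grey one, each the way up it is now and fully down on the bottom of its pocket. The pine offcut and the marker pen among them look similar but are not part of this kit: leave them where they are, and ignore the spare tools at the far right end of the bench.

Things in the scene. Friction and masses are not known exactly. Their poses are not given: they have to be found in the camera images.
- tape_measure: Yellow and black tape measure standing on its edge, 41 mm wide (x), 89 mm long with the blade stub (y), 70 mm high (z, upright). Origin: centre of its underside; the case reaches from y = -29 to +44 mm, the small blade stub from there to y = -45 mm. Grasp across x (40 mm), best about 7 mm towards +y. 0.3 kg. Belongs in the yellow insert.
- sanding_block: Sanding block: cork on top, dark brown abrasive round its lower part, 62 mm (x) by 106 mm (y) by 34 mm high (z, upright). Origin: centre of its underside. Grasp across x (60 mm). 0.12 kg. Belongs in the orange insert.
- bit_strip: Strip of six driver bits: a black base bar 16 mm wide (x), 75 mm long (y) and 14 mm high, from which the bits (8 mm wide) stand up to 36 mm. Origin: centre of its underside, z up. Grasp the base bar or the bits across x. 0.05 kg. Belongs in the blue insert.
- nail_punch: Nail punch: bare grey steel rod lying on the bench, 105 mm long (y), 11 mm wide (x), 10 mm high. Origin: centre of its underside, z up. Its tapered tip points to -y, so its weight lies about 15 mm towards +y. Grasp across x at or up to 10 mm +y of the middle, fingertips just over the bench. 0.06 kg. Belongs in the pale grey insert.
- offcut: Plain pine offcut, 38 mm (x) by 110 mm (y) by 30 mm high; origin in the middle of its underside. A block like the sanding block, but not part of the kit: leave it where it is.
- marker: White marker pen with a black cap, lying, 135 mm long (y), 16 mm thick; origin in the middle of its underside. A slim rod like the nail punch, but not part of the kit: leave it where it is.
- measure_insert: Yellow plastic insert with a plain rectangular pocket 57 mm (x) by 105 mm (y), for the tape measure. Fixed in one of four 90 x 128 mm bays (2 x 2, shuffled) of a black tray, rim 26 mm high. Origin: centre of underside, 3 mm over the bench; x across the pocket, y along it. Pocket floor at z = 4 mm (7 over the bench), its edge at z = 16. No finger recess: keep fingertips above the edge.
- sanding_insert: Orange plastic insert with a large plain rectangular pocket 78 mm (x) by 121 mm (y), for the sanding block. Fixed in one of four 90 x 128 mm bays (2 x 2, shuffled) of a black tray, rim 26 mm high. Origin: centre of underside, 3 mm over the bench; x across the pocket, y along it. Pocket floor at z = 4 mm (7 over the bench), its edge at z = 16. No finger recess: keep fingertips above the edge.
- bits_insert: Blue plastic insert with a short slot 32 mm (x) by 92 mm (y), for the strip of bits. Fixed in one of four 90 x 128 mm bays (2 x 2, shuffled) of a black tray, rim 26 mm high. Origin: centre of underside, 3 mm over the bench; x across the pocket, y along it. Pocket floor at z = 4 mm (7 over the bench), its edge at z = 16. Across its middle a finger recess, 78 (x) by 44 mm (y), same floor.
- punch_insert: Pale grey plastic insert with a long narrow slot 27 mm (x) by 121 mm (y), for the nail punch. Fixed in one of four 90 x 128 mm bays (2 x 2, shuffled) of a black tray, rim 26 mm high. Origin: centre of underside, 3 mm over the bench; x across the pocket, y along it. Pocket floor at z = 4 mm (7 over the bench), its edge at z = 16. Across its middle a finger recess, 78 (x) by 44 mm (y), same floor.

How it is judged:
At the end, for the whole second after the job is handed in: Measure, sanding block, bit strip and punch rest, let go, on the floor of their own pocket (yellow, orange, blue, pale grey): within 15 mm of its centre, 4 mm of its floor, 0.35 rad of its length, either way round, upright (punch level, may roll). Offcut and marker within 30 mm of where they lay (horizontal distance between tape_measure and measure_insert below 0.015 m and z of tape_measure in the frame of measure_insert between 0.001 and 0.008 m and angle between the y axis of tape_measure and the y axis of measure_insert, either way round below 0.35 rad and linear speed of each of tape_measure, sanding_block, bit_strip, nail_punch below 0.02 m/s and angle between each of tape_measure, sanding_block, bit_strip's own z axis and vertical below 0.12 rad and horizontal distance between sanding_block and sanding_insert below 0.015 m and z of sanding_block in the frame of sanding_insert between 0.001 and 0.008 m and angle between the y axis of sanding_block and the y axis of sanding_insert, either way round below 0.35 rad and horizontal distance between bit_strip and bits_insert below 0.015 m and z of bit_strip in the frame of bits_insert between 0.001 and 0.008 m and angle between the y axis of bit_strip and the y axis of bits_insert, either way round below 0.35 rad and horizontal distance between nail_punch and punch_insert below 0.015 m and z of nail_punch in the frame of punch_insert between 0.001 and 0.0155 m and angle between the y axis of nail_punch and the y axis of punch_insert, either way round below 0.35 rad and angle between the y axis of nail_punch and the z axis of punch_insert, either way round above 1.45 rad and distance of each of offcut, marker from where it was at the start of the episode below 0.03 m); the robot touches nothing.
It fails at once if the pine offcut, which is not part of the kit, is moved by more than 30 mm (distance of offcut from where it was at the start of the episode above 0.03 m).
It fails at once if the marker pen, which is not part of the kit, is moved by more than 30 mm (distance of marker from where it was at the start of the episode above 0.03 m).
It also fails if it takes over 102 s, if anything falls off the work surface, if the arm or the gripper's body presses on something with over 40 N, if the wrist force passes 120 N, or if a joint passes its speed limit or range.

## Working session

There is one attempt and no reset: what is moved stays moved. The work goes in short steps, Python scripts to look and compute and a tool call to move; the robot and the scene stay as the last step left them, time stands still between calls to the robot, and variables do not carry over. Pictures are saved under pics/ and viewed, at most 14 in all, crops included, and the job is handed in when it is done.

Besides the shell and the picture viewer there is one more tool, called after "Request:" as a command line: name --argument value ..., lists and objects as JSON in quotes. jog_arm: Moves the arm, as the interface text tells. Its arguments: {"type":"object","properties":{"deltas":{"type":"array"},"grip":{"type":"number"},"squeeze":{"type":"number"}},"required":["deltas"]}

```bash
mkdir -p pics; ls
cat > h.py <<'E'
import cv2,numpy as np,pickle,sys
def grab(name,fn):
    from station import grab_frame
    f=grab_frame(name); pickle.dump(f,open(f'pics/{fn}.pkl','wb'))
    return f
def load(fn): return pickle.load(open(f'pics/{fn}.pkl','rb'))
def K(f):
    h,w=f['img'].shape[:2]; fo=h/2/np.tan(np.radians(f['vfov'])/2)
    return np.array([[fo,0,f['cx']],[0,fo,f['cy']],[0,0,1.]])
def Rm(f):
    r=np.array(f['rotation'],float)
    if r.shape==(3,3): return r
    from scipy.spatial.transform import Rotation as R
    return R.from_euler('xyz',r).as_matrix()
def ray(f,uv):
    p=cv2.undistortPoints(np.array(uv,float).reshape(-1,1,2),K(f),np.array(f['dist_coeffs'],float))[:,0]
    return np.c_[p,np.ones(len(p))]@Rm(f).T
def atz(f,uv,z):
    d=ray(f,uv); o=np.array(f['xyz']); return o+d*((z-o[2])/d[:,2])[:,None]
def tri(fs,uvs):
    A=np.zeros((3,3));b=np.zeros(3);L=[]
    for f,uv in zip(fs,uvs):
        d=ray(f,uv)[0];d/=np.linalg.norm(d);P=np.eye(3)-np.outer(d,d);o=np.array(f['xyz']);A+=P;b+=P@o;L.append((P,o))
    x=np.linalg.solve(A,b); return x,[np.linalg.norm(P@(x-o)) for P,o in L]
def proj(f,X):
    R=Rm(f);t=-R.T@np.array(f['xyz'])
    return cv2.projectPoints(np.array(X,float).reshape(-1,1,3),cv2.Rodrigues(R.T)[0],t,K(f),np.array(f['dist_coeffs'],float))[0][:,0]
def crop(f,x0,y0,x1,y1,s,fn):
    cv2.imwrite(f'pics/{fn}.png',cv2.resize(f['img'][y0:y1,x0:x1,::-1],None,fx=s,fy=s,interpolation=cv2.INTER_CUBIC))
E
python3 - <<'E'
from h import *
from station import arm
s=arm.get_state();print(s)
ims=[]
for n in('scene','top','wrist'):
    f=grab(n,n+'0');print(n,{k:v for k,v in f.items() if k!='img'});ims.append(f['img'])
cv2.imwrite('pics/top0.png',cv2.resize(ims[1][:,:,::-1],(800,600)))
cv2.imwrite('pics/sw0.png',cv2.resize(np.hstack([ims[0],ims[2]])[:,:,::-1],(800,300)))
E
```

```text
pics
{'t': 0.0, 'q': array([-1.05485180e+00,  3.59395062e-01,  1.11036838e-02, -3.54770421e-04,
       -1.22409295e+00, -2.88070674e-01]), 'qd': array([-0.00044933, -0.00113871, -0.00144998,  0.0004045 ,  0.00011416,
       -0.00220581]), 'joint_efforts': array([ 6.10137395e-04, -5.82725322e+01,  2.93051791e+01,  6.99672371e+00,
        7.16711045e-03, -1.24096709e-04]), 'eef_pos': array([ 0.15234452, -0.65710526,  0.22563607]), 'ee_rot': array([ 3.13997533e+00, -1.31433537e-04, -2.91383951e+00]), 'force': array([-0.63842847, -0.12905973, -0.61488194]), 'moment': array([ 0.03866279, -0.0539927 , -0.02256267]), 'gripper_force': 0.0, 'width': 0.08734562346872553}
scene {'vfov': 51.56295845157059, 'cx': 277.86573875853117, 'cy': 211.64425844698835, 'dist_coeffs': array([-0.01806728,  0.        ,  0.        ,  0.        ,  0.        ]), 'xyz': array([0.01331413, 0.36986541, 0.60388508]), 'rotation': array([-2.21065724, -0.01166886, -2.34639988])}
top {'vfov': 44.14757493576422, 'cx': 284.9483863160927, 'cy': 210.63180159497037, 'dist_coeffs': array([-0.16081304,  0.        ,  0.        ,  0.        ,  0.        ]), 'xyz': array([ 0.41780427, -0.16973545,  1.0324141 ]), 'rotation': array([-3.01722172,  0.00524826, -1.55068893])}
wrist {'vfov': 64.35928829625291, 'cx': 280.04776131387075, 'cy': 209.66791232376616, 'dist_coeffs': array([-0.07832236,  0.        ,  0.        ,  0.        ,  0.        ]), 'xyz': array([ 0.07529656, -0.67662395,  0.38353517]), 'rotation': array([ 2.83922425e+00, -1.97388856e-03,  1.79769218e+00])}
```

View pics/top0.png

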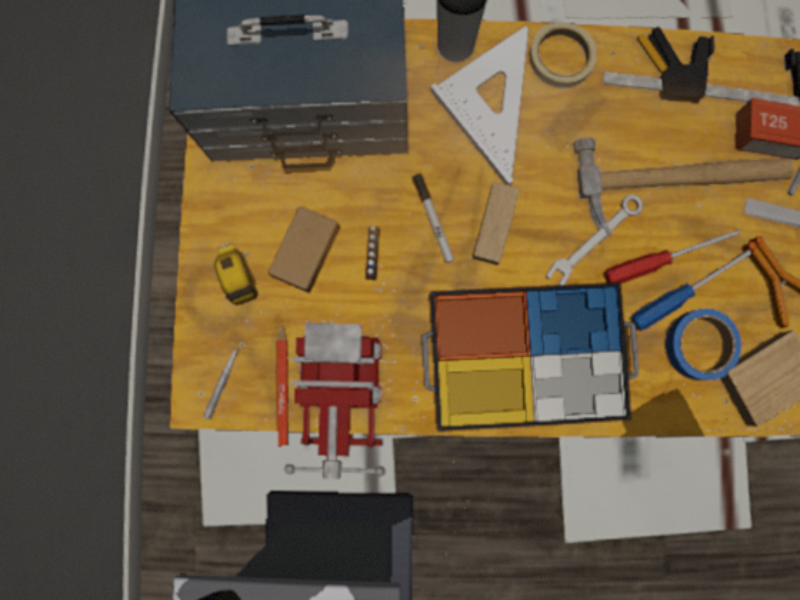

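View pics/sw0.png

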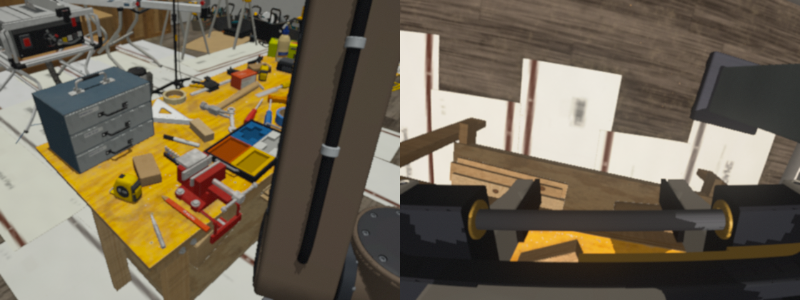

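Top view (800 px scale): tape at (235,275), sanding block (305,248), bit strip (372,252), marker (433,215), offcut (495,222), punch (223,380), pencil (282,385), vise (337,380). Tray is at (530,355): orange top-left, blue top-right, yellow bottom-left, grey bottom-right.

Run:
```python
from h import *
t=load('top0');s=load('scene0')
crop(t,130,110,330,260,4,'c1')
crop(t,120,190,320,320,4,'c1b')
crop(t,290,190,460,310,4.5,'c2')
crop(s,150,160,350,310,4,'c3')
print(atz(t,[(235/1.4286,275/1.4286),(305/1.4286,248/1.4286),(372/1.4286,252/1.4286),(223/1.4286,380/1.4286),(530/1.4286,355/1.4286)],0.02).round(3))
```

```text
[[ 0.576  0.08   0.02 ]
 [ 0.616 -0.018  0.02 ]
 [ 0.612 -0.112  0.02 ]
 [ 0.429  0.09   0.02 ]
 [ 0.473 -0.332  0.02 ]]
```

View pics/c1.png

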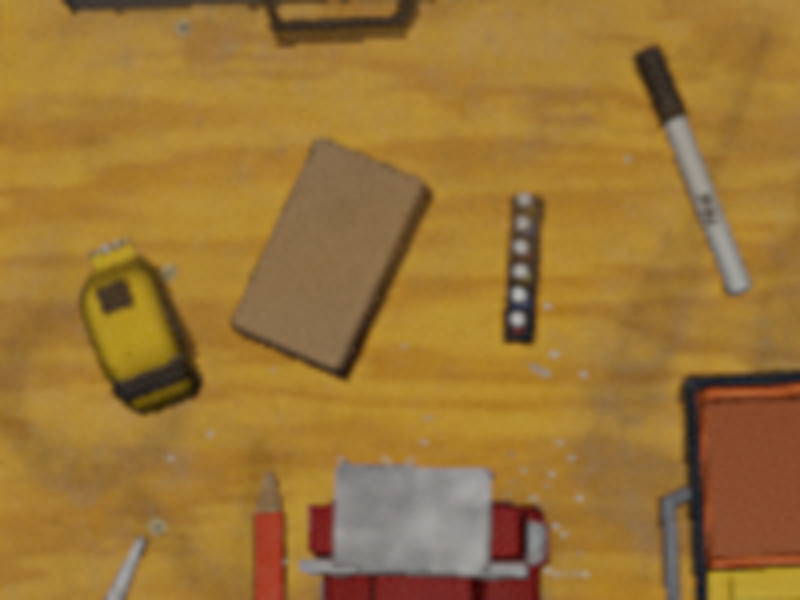

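View pics/c2.png

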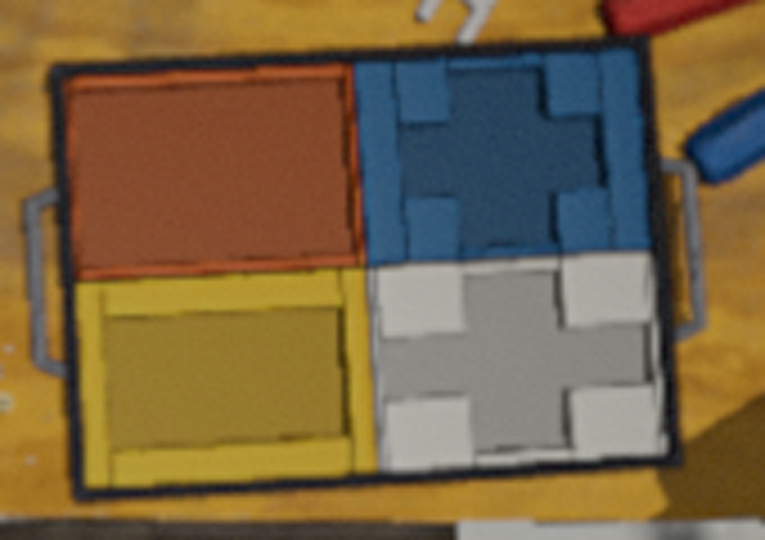

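View pics/c3.png

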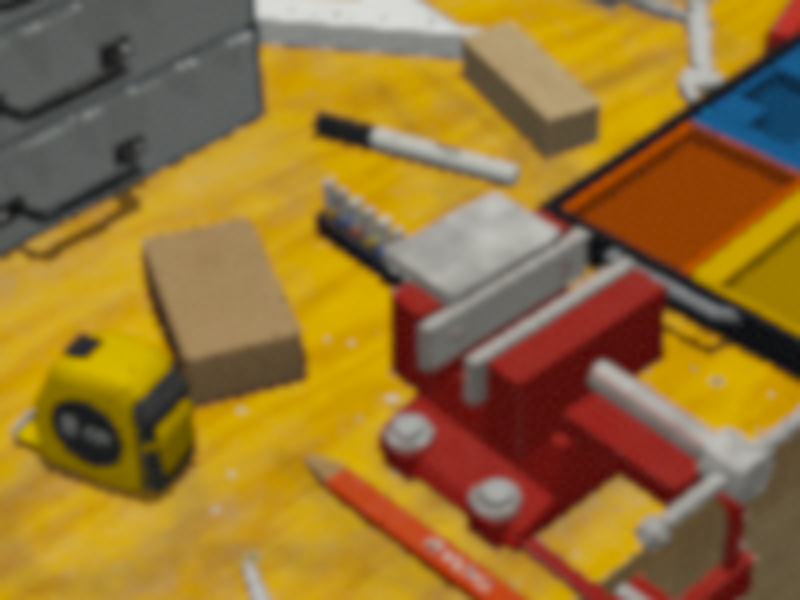

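View pics/c1b.png

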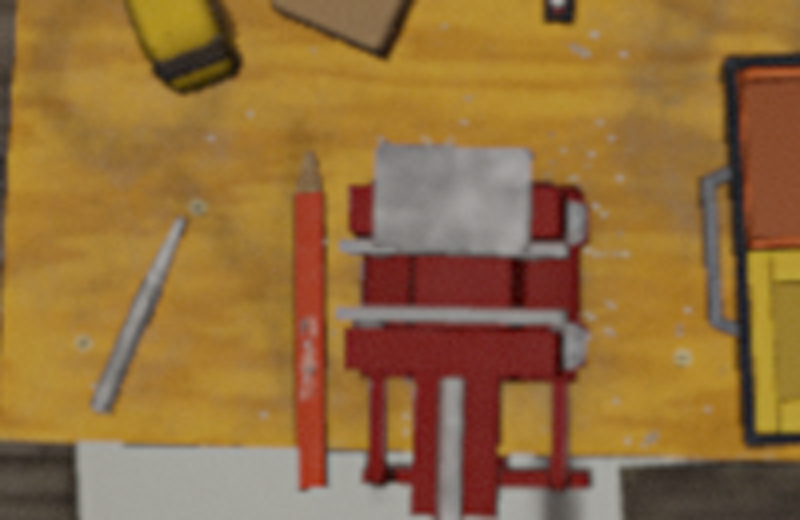

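Crops: sanding block's top face corners (c1) (322,138),(430,185),(340,370),(235,325). Bit tips run from (525,200) to (517,320). The tape's black square is at (115,296), and its band from (118,385) to (190,362). Punch (c1b): tip (182,220), end (102,408). Tray rim corners (c2): (52,66),(645,40),(680,460),(78,495). In the scene view (c3): block corners (145,240),(250,220),(303,348),(190,372), first bit tip (328,182), tape square (82,346).

```bash
cat > m1.py <<'E'
from h import *
t=load('top0');s=load('scene0')
u=lambda p,x0,y0,k:[((x+.5)/k-.5+x0,(y+.5)/k-.5+y0) for x,y in p]
c1=lambda p:u(p,130,110,4);c1b=lambda p:u(p,120,190,4);c2=lambda p:u(p,290,190,4.5);c3=lambda p:u(p,150,160,4)
def T(n,a,b):
    for p,q in zip(a,b):
        x,e=tri([t,s],[[p],[q]]);print(n,(x*1000).round(1),(np.array(e)*1000).round(1))
if __name__=='__main__':
    T('block',c1([(322,138),(430,185),(340,370),(235,325)]),c3([(250,220),(303,348),(190,372),(145,240)][0:1]+[(303,348),(190,372),(145,240)]))
    T('bit',c1([(525,200)]),c3([(328,182)]))
    T('tapesq',c1([(115,296)]),c3([(82,346)]))
    T('punchtip',c1b([(182,220)]),c3([(250,556)]))
    B=atz(t,c1([(322,138),(430,185),(340,370),(235,325)]),.034);print('block',B.round(4),B.mean(0).round(4))
    print('bits',atz(t,c1([(525,200),(517,320)]),.036).round(4))
    print('base',atz(t,c1([(527,193),(520,342)]),.014).round(4))
    print('punch',atz(t,c1b([(182,220),(102,408)]),.006).round(4))
    print('tape sq,band',atz(t,c1([(115,296),(118,385),(190,362)]),.07).round(4))
    R=atz(t,c2([(52,66),(645,40),(680,460),(78,495)]),.026);print('tray',R.round(4),R.mean(0),np.linalg.norm(R-np.roll(R,-1,0),axis=1))
    print(proj(s,R).round(0).tolist(), proj(s,atz(t,c1b([(182,220),(102,408)]),.006)).round(0).tolist())
    crop(s,190,170,480,380,2.75,'c4')
E
python3 m1.py
```

```text
block [647.4 -32.   56.1] [25.6 25.6]
block [655.4 -69.7 -63.5] [21.7 21.7]
block [578.7   0.6   0.8] [26.1 26.1]
block [577.7  27.5 101.7] [15.8 15.8]
bit [ 642.8 -112.4   34.9] [0.2 0.2]
tapesq [585.8  81.   66.7] [0. 0.]
punchtip [472.5  75.8  10. ] [0. 0.]
block [[ 0.6729 -0.0105  0.034 ]
 [ 0.6497 -0.0653  0.034 ]
 [ 0.5566 -0.0242  0.034 ]
 [ 0.5779  0.0286  0.034 ]] [ 0.6143 -0.0179  0.034 ]
bits [[ 0.6424 -0.1126  0.036 ]
 [ 0.5825 -0.1103  0.036 ]]
base [[ 0.651  -0.1123  0.014 ]
 [ 0.5751 -0.1108  0.014 ]]
punch [[0.4727 0.0768 0.006 ]
 [0.3779 0.1137 0.006 ]]
tape sq,band [[0.5852 0.0802 0.07  ]
 [0.5424 0.0764 0.07  ]
 [0.5541 0.0423 0.07  ]]
tray [[ 0.5567 -0.1935  0.026 ]
 [ 0.5735 -0.4557  0.026 ]
 [ 0.3895 -0.4696  0.026 ]
 [ 0.3716 -0.2078  0.026 ]] [ 0.47281558 -0.33162765  0.026     ] [0.2627275  0.18456887 0.2624349  0.18563118]
[[285.0, 210.0], [351.0, 166.0], [416.0, 193.0], [355.0, 247.0]] [[212.0, 300.0], [229.0, 344.0]]
```

View pics/c4.png

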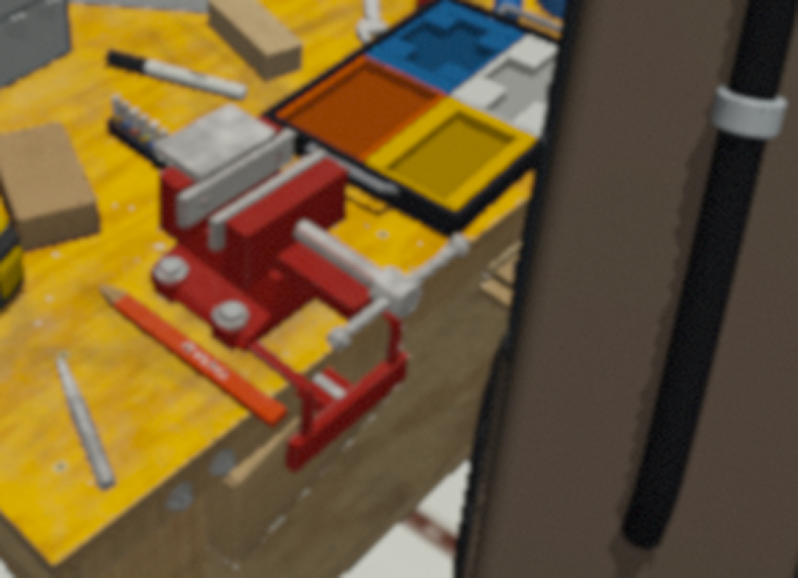

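Punch and tray points land where they project in the scene view: punch (62,355) and (107,480) in c4, rim corners (268,115) and (452,215). Next I triangulate the block with the corners in the right order, the tape stub and the vise, and overlay the models.

```bash
cat > m2.py <<'E'
from m1 import *
c4=lambda p:u(p,190,170,2.75)
T('block',c1([(322,138),(430,185),(340,370),(235,325)]),c3([(145,240),(250,220),(303,348),(190,372)]))
T('stub',c1([(110,245)]),c3([(18,430)]))
T('vise plate',c1([(338,465),(492,470)]),c4([(158,145),(225,105)]))
T('tray',c2([(52,66),(78,495),(645,40)]),c4([(268,115),(452,215),(450,0)]))
P={'tape':(.5635,.0722,.331,(-.0205,.0205,-.029,.044),.07),'block':(.6143,-.0179,-.408,(-.031,.031,-.053,.053),.034),
'bits':(.6127,-.1115,-.02,(-.008,.008,-.0375,.0375),.014),'punch':(.4253,.0953,-.371,(-.0055,.0055,-.0525,.0525),.01)}
im=[t['img'].copy(),s['img'].copy()]
big=[cv2.resize(im[0][110:300,120:330],None,fx=3,fy=3,interpolation=cv2.INTER_CUBIC),cv2.resize(im[1][190:380,140:300],None,fx=2.2,fy=2.2,interpolation=cv2.INTER_CUBIC)]
def box(x,y,a,b,h):  # a: direction angle of object's -y
    yd=-np.array([np.cos(a),np.sin(a)]);xd=np.array([yd[1],-yd[0]])
    q=[np.array([x,y])+xd*i+yd*j for i,j in((b[0],b[2]),(b[1],b[2]),(b[1],b[3]),(b[0],b[3]))]
    return [np.array([[*p,z] for p in q]) for z in(0,h)]
for k,(x,y,a,b,h) in P.items():
    for z,pts in enumerate(box(x,y,a,b,h)):
        for f,B,(x0,y0,k2) in((t,big[0],(120,110,3)),(s,big[1],(140,190,2.2))):
            uv=((proj(f,pts)+.5-[x0,y0])*k2-.5)
            cv2.polylines(B,[uv.round().astype(int)],True,(0,255,255) if z else (255,0,255),1)
cv2.imwrite('pics/ov_a.png',big[0][:,:,::-1]);cv2.imwrite('pics/ov_b.png',big[1][:,:,::-1])
R=atz(t,c2([(52,66),(645,40),(680,460),(78,495)]),.026)
ctr=lambda p:atz(t,c2(p),.019).mean(0).round(4)
print('yellow',ctr([(103,318-12),(343,308-4),(350,437),(110,450)]))
c=R.mean(0);ey=R[1]-R[0];ey/=np.linalg.norm(ey);ex=np.array([-ey[1],ey[0],0])
for n,i,j in(('orange',1,-1),('blue',1,1),('yellow',-1,-1),('grey',-1,1)):print(n,(c+ex*i*.0455+ey*j*.0645).round(4))
E
python3 m2.py
```

```text
block [673.4 -10.2  31.4] [0.1 0.1]
block [651.4 -64.3  28.6] [0.6 0.6]
block [557.6 -23.1  20.6] [1.1 1.1]
block [579.2  30.3  23.3] [0.6 0.6]
stub [6.243e+02 1.029e+02 3.000e-01] [0.6 0.6]
vise plate [502.3 -36.4 107.1] [1.2 1.2]
vise plate [ 503.7 -104.   105.1] [1.5 1.5]
tray [ 554.8 -195.5   22.7] [3. 3.]
tray [ 371.9 -207.6   23. ] [0.5 0.5]
tray [ 572.7 -461.2   13.5] [3.3 3.3]
yellow [ 0.4244 -0.2717  0.019 ]
orange [ 0.5141 -0.2643  0.026 ]
blue [ 0.5224 -0.3931  0.026 ]
yellow [ 0.4233 -0.2702  0.026 ]
grey [ 0.4315 -0.3989  0.026 ]
```

View pics/ov_a.png

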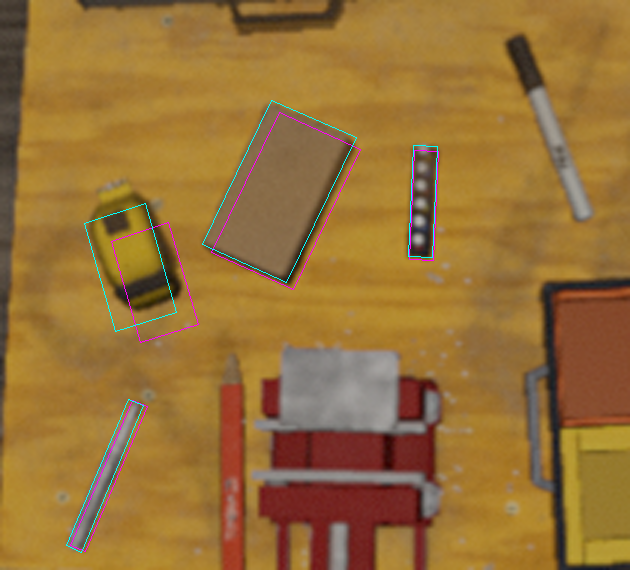

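Block, bits, punch and tray agree with their models. The vise plate stands at z≈0.107. The tape model is off, so I'll hover over the tape and look with the wrist camera.

```bash
cat > go.py <<'E'
import sys,numpy as np
from station import arm
def go(*targets):
    s=arm.get_state();p=s['eef_pos'];y=s['ee_rot'][2];c,n=np.cos(y),np.sin(y)
    print('t %.2f'%s['t'],'p',p.round(4),'rpy',s['ee_rot'].round(4),'w %.4f'%s['width'],'gf %.1f'%s['gripper_force'],'F',s['force'].round(1))
    for X,Y,Z,W in targets:
        d=np.array([X,Y,Z])-p
        dw=(W-y+np.pi)%(2*np.pi)-np.pi
        print(((np.r_[d[0]*c+d[1]*n,d[0]*n-d[1]*c,-d[2]])/.06).round(2),'turn',round(-np.degrees(dw)/5,2))
if __name__=='__main__': go(*[tuple(map(float,a.split(','))) for a in sys.argv[1:]])
E
python3 go.py .59,.085,.25,-2.81
```

```text
t 0.15 p [ 0.1523 -0.6572  0.2258] rpy [ 3.1403e+00 -2.0000e-04 -2.9139e+00] w 0.0876 gf 0.0 F [-0.2  0.2  0.2]
[-9.9 10.4 -0.4] turn -1.19
```

Request:
jog_arm --deltas '[[[-0.7,0.7,-0.4,0],[-1.4,1.45,-0.4,0],[-2.1,2.2,-0.4,0],[-2.8,2.95,-0.4,-0.5],[-3.5,3.7,-0.4,-1],[-4.2,4.4,-0.4,-1.2],[-4.9,5.1,-0.4,-1.2],[-5.5,5.8,-0.4,-1.2]]]'

```text
t: 1.15
eef_pos: [0.396, -0.2422, 0.2507]
ee_rot: [-3.141, 0.0, -2.809]
force: [2.1, 0.3, -0.3]
width: 0.0876
gripper_force: 0.0
```

```bash
python3 go.py .59,.085,.25,-2.81
```

```text
t 1.15 p [ 0.396  -0.2422  0.2507] rpy [-3.1414e+00  4.0000e-04 -2.8087e+00] w 0.0876 gf 0.0 F [ 2.1  0.3 -0.3]
[-4.84  4.1   0.01] turn 0.01
```

Signs are right.

Request:
jog_arm --deltas '[[[-0.7,0.6,0,0],[-1.4,1.2,0,0],[-2.1,1.8,0,0],[-2.8,2.4,0,0],[-3.5,3.0,0,0],[-4.2,3.6,0,0],[-4.8,4.1,0,0],[-4.8,4.1,0,0]]]'

```text
t: 2.15
eef_pos: [0.5882, 0.0851, 0.2492]
ee_rot: [-3.142, -0.002, -2.806]
force: [-0.6, 0.0, -0.5]
width: 0.0877
gripper_force: 0.0
```

```bash
python3 - <<'E'
from h import *
f=grab('wrist','w1');cv2.imwrite('pics/w1.png',cv2.resize(f['img'][:,:,::-1],(784,588),interpolation=cv2.INTER_CUBIC))
print(f['xyz'],f['rotation'])
E
python3 go.py
```

```text
[0.51373399 0.05760674 0.40717619] [ 2.84062497e+00 -3.65323249e-04  1.90510503e+00]
t 2.20 p [0.5873 0.0838 0.2495] rpy [-3.1415e+00 -1.9000e-03 -2.8073e+00] w 0.0877 gf 0.0 F [ 0.2 -0.5  1. ]
```

View pics/w1.png

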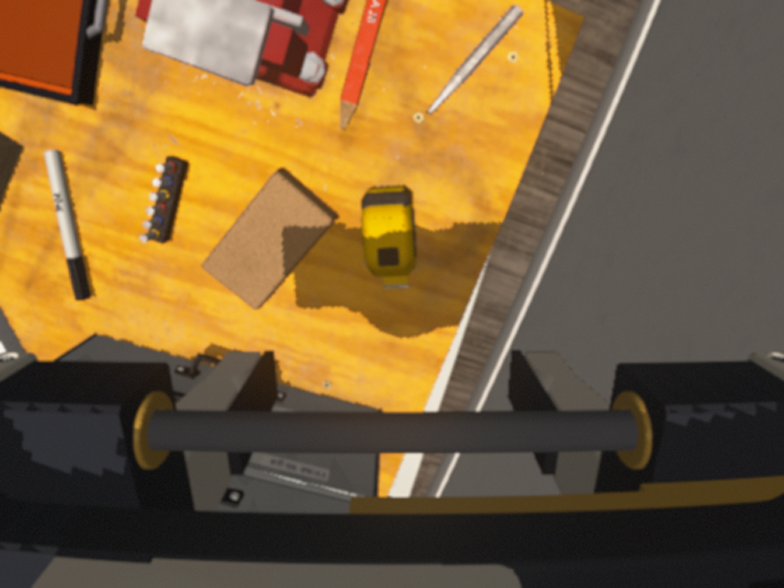

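The wrist view is clear. Tape: square at (388,257), top band from (363,203) to (412,203), stub end at (396,287), case back edge at y≈187. The tape is nearly aligned with the image's vertical.

Run:
```python
from m1 import *
w=load('w1');W=lambda p:u(p,0,0,1.4)
fs=[t,s,w]
def tt(n,a,b,c):
    g=[(f,[p]) for f,p in zip(fs,(a,b,c)) if p is not None]
    x,e=tri([i for i,_ in g],[j for _,j in g]);print(n,(x*1000).round(1),(np.array(e)*1000).round(1))
tt('sq',c1([(115,296)])[0],c3([(82,346)])[0],W([(388,257)])[0])
tt('stub',c1([(110,245)])[0],None,W([(396,286)])[0])
tt('stub3',c1([(110,245)])[0],c3([(18,430)])[0],W([(396,286)])[0])
tt('bandL/R',c1([(118,385)])[0],None,W([(412,203)])[0])
tt('bandR',c1([(190,362)])[0],None,W([(363,203)])[0])
tt('punchtip',c1b([(182,220)])[0],None,W([(431,112)])[0])
tt('punchend',c1b([(102,408)])[0],None,W([(519,10)])[0])
tt('bit far',c1([(525,200)])[0],None,W([(146,238)])[0])
for n,p in(('block far',[(322,138),(258,307)]),('b',[(430,185),(203,266)]),('b',[(340,370),(280,169)]),('b',[(235,325),(338,215)])):
    tt(n,c1(p[:1])[0],None,W(p[1:])[0])
for a in(-2.81,):
    pass
# tape overlay
B=cv2.resize(w['img'][110:225,230:330],None,fx=5,fy=5,interpolation=cv2.INTER_CUBIC)
o=np.array([.5779,.0836]);a=.331
yd=-np.array([np.cos(a),np.sin(a)]);xd=np.array([yd[1],-yd[0]])
for z,col in((0,(255,0,255)),(.07,(0,255,255))):
    q=np.array([[*(o+xd*i+yd*j),z] for i,j in((-.0205,-.029),(.0205,-.029),(.0205,.044),(-.0205,.044))])
    cv2.polylines(B,[((proj(w,q)+.5-[230,110])*5-.5).round().astype(int)],True,col,1)
cv2.imwrite('pics/ov_t.png',B[:,:,::-1])
```

```text
sq [586.7  80.6  66.2] [1.  0.2 1.1]
stub [620.9  98.4  15.3] [0. 0.]
stub3 [ 6.249e+02  1.019e+02 -4.000e-01] [1.1 1.3 1.8]
bandL/R [547.1  85.9  33.1] [0.1 0.1]
bandR [558.9  49.3  37.9] [0.3 0.3]
punchtip [473.7  78.5  -3.1] [0.7 0.7]
punchend [377.3 116.5  -2. ] [0.7 0.7]
bit far [ 643.7 -112.3   33.7] [0.7 0.7]
block far [674.7  -9.4  26.8] [0. 0.]
b [653.2 -63.9  25.9] [1.7 1.7]
b [557.4 -22.6  23.3] [0.6 0.6]
b [579.5  32.1  16. ] [1.3 1.3]
```

View pics/ov_t.png

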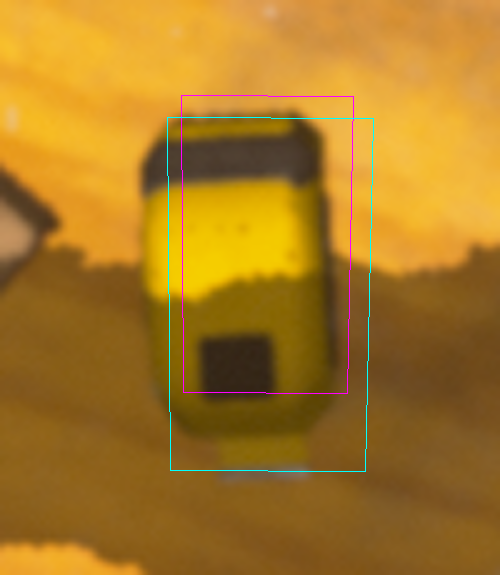

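Tape pose from the fit: origin ≈ (0.582, 0.079), axis angle 0.38 rad. Its finger space is tight next to the block, so I take the block first.

```bash
python3 go.py .615,-.017,.12,-3.55 .615,-.017,.022,-3.55
```

```text
t 2.20 p [0.5873 0.0838 0.2495] rpy [-3.1415e+00 -1.9000e-03 -2.8073e+00] w 0.0877 gf 0.0 F [ 0.2 -0.5  1. ]
[ 0.12 -1.74  2.16] turn 8.51
[ 0.12 -1.74  3.79] turn 8.51
```

Request:
jog_arm --deltas '[[[0,-0.4,0.2,2],[0.1,-0.9,0.5,4],[0.1,-1.4,0.9,6],[0.12,-1.74,1.5,8],[0.12,-1.74,2.1,8.5],[0.12,-1.74,2.16,8.5],[0.12,-1.74,2.16,8.5]]]'

```text
t: 3.08
eef_pos: [0.6148, -0.0188, 0.1221]
ee_rot: [3.141, 0.001, 2.734]
force: [0.1, -0.5, 0.1]
width: 0.0875
gripper_force: 0.0
```

```bash
python3 go.py .615,-.017,.022,-3.55
```

```text
t 3.08 p [ 0.6148 -0.0188  0.1221] rpy [3.1415e+00 9.0000e-04 2.7335e+00] w 0.0875 gf 0.0 F [ 0.1 -0.5  0.1]
[0.01 0.03 1.67] turn 0.0
```

Request:
jog_arm --deltas '[[[0,0.02,0.6,0],[0,0.02,1.1,0],[0,0.02,1.5,0],[0,0.02,1.66,0],[0,0.02,1.66,0]]]'

```text
t: 3.7
eef_pos: [0.6156, -0.0172, 0.0223]
ee_rot: [3.141, 0.001, 2.733]
force: [0.2, -0.9, 0.2]
width: 0.0874
gripper_force: 0.0
```

Request:
jog_arm --deltas '[[[0,0,0,0],[0,0,0,0],[0,0,0,0],[0,0,0,0],[0,0,0,0],[0,0,0,0]]]' --grip 50 --squeeze 25

```text
t: 4.45
eef_pos: [0.6154, -0.0173, 0.0219]
ee_rot: [3.141, 0.001, 2.733]
force: [-0.7, 0.7, 5.8]
width: 0.0599
gripper_force: 25.0
```

```bash
python3 go.py .514,-.265,.16,1.635 .514,-.265,.031,1.635
```

```text
t 4.45 p [ 0.6154 -0.0173  0.0219] rpy [3.1411e+00 7.0000e-04 2.7325e+00] w 0.0599 gf 25.0 F [-0.7  0.7  5.8]
[-0.09 -4.46 -2.3 ] turn 12.58
[-0.09 -4.46 -0.15] turn 12.58
```

Request:
jog_arm --deltas '[[[0,0,-0.4,0],[0,0,-1.1,0],[0,-0.3,-1.8,1],[0,-0.8,-2.3,2.8],[0,-1.5,-2.3,4.6],[0,-2.2,-2.3,6.4],[-0.05,-2.9,-2.3,8.2],[-0.09,-3.6,-2.3,10]]]'

```text
t: 5.45
eef_pos: [0.533, -0.2188, 0.159]
ee_rot: [-3.141, -0.0, 1.855]
force: [0.6, 0.2, -0.1]
width: 0.0597
gripper_force: 25.0
```

```bash
python3 go.py .514,-.265,.09,1.635 .514,-.265,.031,1.635
```

```text
t 5.45 p [ 0.533  -0.2188  0.159 ] rpy [-3.1410e+00 -4.0000e-04  1.8545e+00] w 0.0597 gf 25.0 F [ 0.6  0.2 -0.1]
[-0.65 -0.52  1.15] turn 2.52
[-0.65 -0.52  2.13] turn 2.52
```

Request:
jog_arm --deltas '[[[-0.4,-0.3,0.2,1.5],[-0.65,-0.52,0.6,2.5],[-0.65,-0.52,1.1,2.5],[-0.65,-0.52,1.5,2.5],[-0.65,-0.52,1.7,2.5],[-0.65,-0.52,1.7,2.5]]]'

```text
t: 6.2
eef_pos: [0.5146, -0.2639, 0.0566]
ee_rot: [-3.14, -0.0, 1.642]
force: [0.5, -0.8, -1.1]
width: 0.0602
gripper_force: 25.0
```

```bash
python3 go.py .514,-.265,.030,1.635;python3 - <<'E'
from h import *
f=grab('top','t1');crop(f,290,190,460,310,4.5,'t1')
E
```

```text
t 6.20 p [ 0.5146 -0.2639  0.0566] rpy [-3.1397e+00 -4.0000e-04  1.6416e+00] w 0.0602 gf 25.0 F [ 0.5 -0.8 -1.1]
[-0.02 -0.01  0.44] turn 0.08
```

View pics/t1.png

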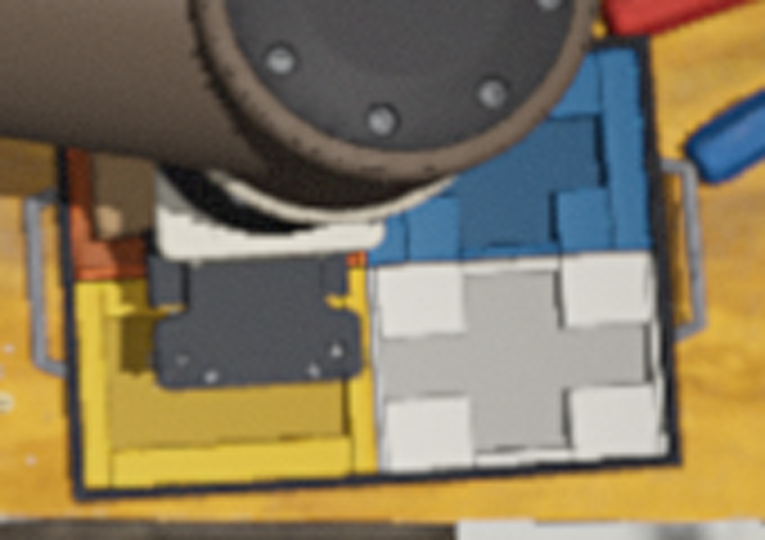

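The block's left end is at (92,200) inside the orange pocket (left edge ≈75, lower edge ≈265). I lower it now.

Request:
jog_arm --deltas '[[[-0.02,0,0.15,0],[-0.02,0,0.3,0],[-0.02,0,0.4,0],[-0.02,0,0.44,0],[-0.02,0,0.44,0]]]'

```text
t: 6.88
eef_pos: [0.5152, -0.2652, 0.0308]
ee_rot: [-3.141, -0.0, 1.642]
force: [0.4, -0.1, -0.8]
width: 0.06
gripper_force: 25.0
```

Request:
jog_arm --deltas '[[[0,0,0,0],[0,0,0,0],[0,0,0,0],[0,0,0,0],[0,0,-0.2,0],[0,0,-0.6,0],[0,0,-1.2,0],[0,0,-2,0]]]' --grip 80

```text
t: 7.88
eef_pos: [0.5146, -0.265, 0.1522]
ee_rot: [-3.14, -0.0, 1.641]
force: [0.7, 0.4, -0.3]
width: 0.0801
gripper_force: 0.0
```

```bash
python3 go.py .576,.0765,.16,-2.76 .576,.0765,.032,-2.76
```

```text
t 7.88 p [ 0.5146 -0.265   0.1522] rpy [-3.1401e+00 -4.0000e-04  1.6415e+00] w 0.0801 gf 0.0 F [ 0.7  0.4 -0.3]
[ 5.61  1.42 -0.13] turn -21.56
[5.61 1.42 2.  ] turn -21.56
```

Request:
jog_arm --deltas '[[[0.2,0.1,-0.4,-1.5],[0.8,0.3,-0.4,-3.5],[1.5,0.5,-0.4,-5.5],[2.2,0.6,-0.4,-7.5],[2.9,0.8,-0.4,-9.5],[3.6,1.0,-0.4,-11.5],[4.3,1.2,-0.4,-13.5],[5.0,1.3,-0.4,-15.5]]]' --grip 65

```text
t: 8.88
eef_pos: [0.5722, 0.0411, 0.176]
ee_rot: [3.141, 0.001, 3.0]
force: [0.1, 0.3, -0.1]
width: 0.0652
gripper_force: 0.0
```

```bash
python3 go.py .576,.0765,.11,-2.76 .576,.0765,.030,-2.76
```

```text
t 8.88 p [0.5722 0.0411 0.176 ] rpy [3.1412e+00 1.0000e-03 3.0001e+00] w 0.0652 gf 0.0 F [ 0.1  0.3 -0.1]
[0.02 0.59 1.1 ] turn -5.99
[0.02 0.59 2.43] turn -5.99
```

Request:
jog_arm --deltas '[[[0.02,0.3,0.2,-2],[0.02,0.59,0.5,-4],[0.02,0.59,0.8,-6],[0.02,0.59,1.1,-6],[0.02,0.59,1.7,-6],[0.02,0.59,2.2,-6],[0.02,0.59,2.43,-6],[0.02,0.59,2.43,-6]]]'

```text
t: 9.88
eef_pos: [0.5757, 0.0747, 0.0291]
ee_rot: [-3.141, -0.001, -2.765]
force: [-0.7, -0.4, 0.8]
width: 0.0652
gripper_force: 0.0
```

Request:
jog_arm --deltas '[[[0,0,0,0],[0,0,0,0],[0,0,0,0],[0,0,0,0],[0,0,0,0]]]' --grip 30 --squeeze 35

```text
t: 10.5
eef_pos: [0.5767, 0.0752, 0.03]
ee_rot: [3.142, 0.002, -2.765]
force: [-1.0, 1.2, 5.8]
width: 0.0387
gripper_force: 34.3
```

```bash
python3 go.py .576,.0765,.2,-2.76 .424,-.271,.2,1.635
```

```text
t 10.50 p [0.5767 0.0752 0.03  ] rpy [ 3.1416e+00  1.8000e-03 -2.7651e+00] w 0.0387 gf 34.3 F [-1.   1.2  5.8]
[ 0.    0.02 -2.83] turn -0.06
[ 4.49 -4.43 -2.83] turn 21.58
```

Request:
jog_arm --deltas '[[[0,0,-0.4,0],[0,0,-1.1,0],[0,0,-1.9,0],[0.2,-0.2,-2.7,1.5],[0.6,-0.6,-2.83,3.5],[1.1,-1.1,-2.83,5.5],[1.6,-1.6,-2.83,7.5],[2.1,-2.1,-2.83,9.5]]]'

```text
t: 11.5
eef_pos: [0.5034, -0.0899, 0.1983]
ee_rot: [-3.141, -0.002, 2.683]
force: [1.0, 0.3, -3.0]
width: 0.0387
gripper_force: 34.1
```

```bash
python3 go.py .424,-.264,.2,1.635
```

```text
t 11.50 p [ 0.5034 -0.0899  0.1983] rpy [-3.1409e+00 -1.5000e-03  2.6829e+00] w 0.0387 gf 34.1 F [ 1.   0.3 -3. ]
[-0.1  -3.19 -0.03] turn 12.01
```

Request:
jog_arm --deltas '[[[0,-0.5,0,2],[0,-1,0,4],[-0.05,-1.6,0,6],[-0.1,-2.2,0,8],[-0.1,-2.8,0,10],[-0.1,-3.19,0.2,12],[-0.1,-3.19,0.5,12],[-0.1,-3.19,1.0,12]]]'

```text
t: 12.5
eef_pos: [0.4262, -0.2639, 0.1385]
ee_rot: [3.141, 0.0, 1.64]
force: [1.0, 0.1, -2.2]
width: 0.0386
gripper_force: 34.2
```

```bash
python3 go.py .424,-.264,.037,1.635
python3 - <<'E'
from m1 import *
f=grab('wrist','w2');cv2.imwrite('pics/w2.png',cv2.resize(f['img'][:,:,::-1],(784,588)))
E
```

```text
t 12.50 p [ 0.4262 -0.2639  0.1385] rpy [3.141  0.     1.6403] w 0.0386 gf 34.2 F [ 1.   0.1 -2.2]
[ 0.   -0.04  1.69] turn 0.06
```

View pics/w2.png

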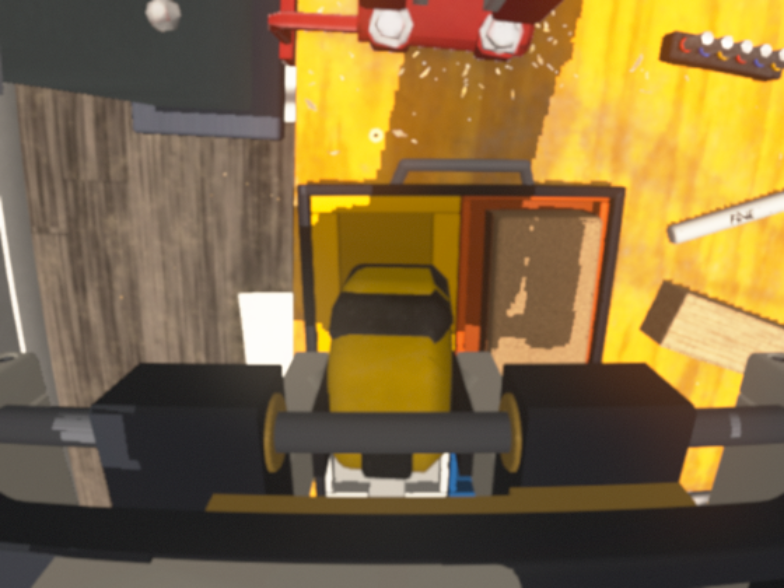

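Block is down inside the orange pocket. The yellow pocket's near edge runs (337,212)–(433,212); I'll compute its centre from that.

Run:
```python
from m1 import *
w=load('w2');W=lambda p:u(p,0,0,1.4)
e=atz(w,W([(337,212),(433,212)]),.019);print('yellow near edge',e.round(4),np.linalg.norm(e[1]-e[0]))
m=e.mean(0);d=np.array([.064,-.998]);print('centre from edge',m[:2]+d*.0525)
r=atz(w,W([(301,188),(624,188)]),.026);print('rim',r.round(4),np.linalg.norm(r[1]-r[0]),(r[1]-r[0]))
b=atz(w,W([(487,209),(603,209)]),.041);print('block end',b.round(4), b[:,:2].mean(0)+d*.053)
```

```text
yellow near edge [[ 0.3922 -0.222   0.019 ]
 [ 0.4489 -0.2182  0.019 ]] 0.05676610911164127
centre from edge [ 0.42391554 -0.27248909]
rim [[ 0.372  -0.2087  0.026 ]
 [ 0.5578 -0.1949  0.026 ]] 0.1863069026271208 [0.18579478 0.01380446 0.        ]
block end [[ 0.476  -0.2117  0.041 ]
 [ 0.5405 -0.2067  0.041 ]] [ 0.5116543  -0.26208722]
```

Wrist and top measurements agree (centre (0.424,-0.2725), pocket width 56.8 mm against 57). I lower the tape.

Request:
jog_arm --deltas '[[[-0.03,-0.04,0.3,0],[-0.03,-0.04,0.8,0],[-0.03,-0.04,1.2,0],[-0.03,-0.04,1.45,0],[-0.03,-0.04,1.6,0],[-0.03,-0.04,1.67,0],[-0.03,-0.04,1.67,0]]]'

```text
t: 13.42
eef_pos: [0.4246, -0.2654, 0.039]
ee_rot: [3.141, 0.0, 1.642]
force: [0.6, -0.1, -2.8]
width: 0.0377
gripper_force: 34.7
```

Request:
jog_arm --deltas '[[[0,0,0,0],[0,0,0,0],[0,0,0,0],[0,0,-0.3,0],[0,0,-0.8,0],[0,0,-1.5,0],[0,0,-2.2,0],[0,0,-2.4,0]]]' --grip 60

```text
t: 14.42
eef_pos: [0.4257, -0.2659, 0.1859]
ee_rot: [3.137, 0.002, 1.642]
force: [-0.8, -0.5, -0.6]
width: 0.0602
gripper_force: 0.0
```

```bash
python3 go.py .613,-.1115,.18,-3.17
```

```text
t 14.43 p [ 0.4257 -0.2659  0.1859] rpy [3.1367e+00 1.8000e-03 1.6418e+00] w 0.0602 gf 0.0 F [-0.8 -0.5 -0.6]
[2.34 3.3  0.1 ] turn -16.86
```

Request:
jog_arm --deltas '[[[0.3,0.5,0,-2],[0.7,1.0,0,-4],[1.1,1.5,0,-6],[1.4,2.0,0,-8],[1.8,2.5,0,-10],[2.1,3.0,0,-12],[2.34,3.3,0.1,-14],[2.34,3.3,0.3,-16]]]' --grip 40

```text
t: 15.42
eef_pos: [0.6131, -0.1101, 0.1638]
ee_rot: [-3.142, -0.0, 3.045]
force: [-0.8, -0.9, -0.2]
width: 0.0401
gripper_force: 0.0
```

```bash
python3 go.py .613,-.1115,.017,-3.17
```

```text
t 15.43 p [ 0.6131 -0.1101  0.1638] rpy [-3.1416e+00 -3.0000e-04  3.0449e+00] w 0.0401 gf 0.0 F [-0.8 -0.9 -0.2]
[-0.   -0.02  2.45] turn -0.78
```

Request:
jog_arm --deltas '[[[0,-0.02,0.5,-0.8],[0,-0.02,1.2,-0.8],[0,-0.02,1.8,-0.8],[0,-0.02,2.25,-0.8],[0,-0.02,2.45,-0.8],[0,-0.02,2.45,-0.8]]]'

```text
t: 16.18
eef_pos: [0.6113, -0.1126, 0.017]
ee_rot: [-3.141, -0.002, 3.108]
force: [0.6, -0.1, 0.6]
width: 0.0402
gripper_force: 0.0
```

Request:
jog_arm --deltas '[[[0,0,0,0],[0,0,0,0],[0,0,0,0],[0,0,0,0],[0,0,0,0],[0,0,0,0]]]' --grip 2 --squeeze 20

```text
t: 16.92
eef_pos: [0.612, -0.1125, 0.0181]
ee_rot: [3.142, 0.0, 3.108]
force: [0.4, -0.2, 3.4]
width: 0.0076
gripper_force: 20.0
```

```bash
python3 go.py .5225,-.393,.16,1.642
```

```text
t 16.93 p [ 0.612  -0.1125  0.0181] rpy [3.1416e+00 4.0000e-04 3.1078e+00] w 0.0076 gf 20.0 F [ 0.4 -0.2  3.4]
[ 1.33 -4.72 -2.36] turn 16.8
```

Request:
jog_arm --deltas '[[[0,0,-0.4,0],[0,0,-1.1,0],[0.1,-0.3,-1.9,1.5],[0.2,-0.8,-2.36,3.5],[0.4,-1.4,-2.36,5.5],[0.6,-2.0,-2.36,7.5],[0.8,-2.7,-2.36,9.5],[1.0,-3.4,-2.36,11.5]]]'

```text
t: 17.92
eef_pos: [0.5443, -0.3155, 0.1591]
ee_rot: [-3.142, -0.0, 2.098]
force: [0.0, -0.6, -0.5]
width: 0.0076
gripper_force: 20.0
```

```bash
python3 go.py .5225,-.393,.1,1.642
```

```text
t 17.93 p [ 0.5443 -0.3155  0.1591] rpy [-3.1415e+00 -3.0000e-04  2.0984e+00] w 0.0076 gf 20.0 F [ 0.  -0.6 -0.5]
[-0.93 -0.96  0.99] turn 5.23
```

Request:
jog_arm --deltas '[[[-0.4,-0.4,0,2],[-0.8,-0.8,0.1,4],[-0.93,-0.96,0.3,5.2],[-0.93,-0.96,0.8,5.2],[-0.93,-0.96,1.0,5.2],[-0.93,-0.96,1.0,5.2]]]'

```text
t: 18.68
eef_pos: [0.5232, -0.3914, 0.0985]
ee_rot: [-3.14, -0.001, 1.651]
force: [0.1, -0.1, -0.2]
width: 0.0078
gripper_force: 20.0
```

```bash
python3 go.py .5225,-.393,.0265,1.642
python3 - <<'E'
from m1 import *
f=grab('wrist','w3');cv2.imwrite('pics/w3.png',cv2.resize(f['img'][:,:,::-1],(784,588)))
E
```

```text
t 18.68 p [ 0.5232 -0.3914  0.0985] rpy [-3.1397e+00 -9.0000e-04  1.6506e+00] w 0.0078 gf 20.0 F [ 0.1 -0.1 -0.2]
[-0.03 -0.01  1.2 ] turn 0.1
```

View pics/w3.png

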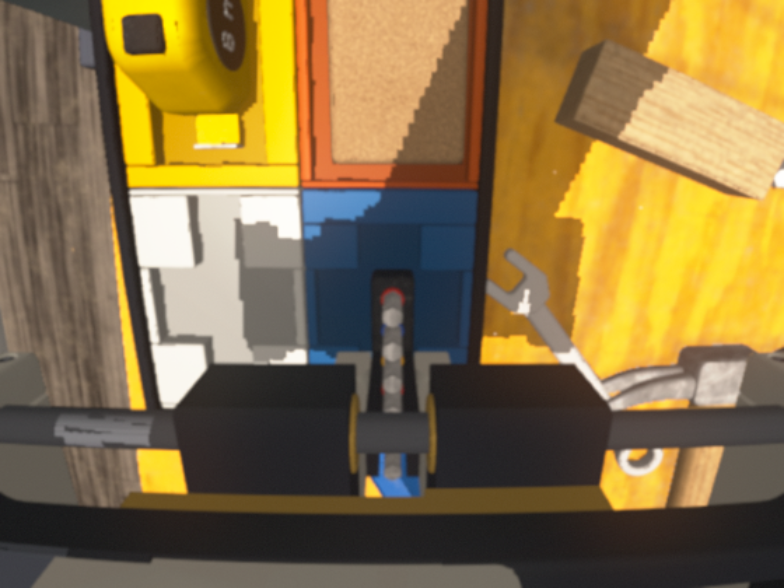

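Tape and block sit in their pockets. The blue slot's near end is at (359,225)–(420,225), and the grey slot's edges are at x≈199 and 243 at y=195–200.

Run:
```python
from m1 import *
w=load('w3');W=lambda p:u(p,0,0,1.4);d=np.array([.07,-.998])
e=atz(w,W([(359,224),(420,224)]),.019);print('blue end',e.round(4),np.linalg.norm(e[1]-e[0]),e[:,:2].mean(0)+d*.046)
e=atz(w,W([(193,196),(241,196)]),.019);print('grey end',e.round(4),np.linalg.norm(e[1]-e[0]),e[:,:2].mean(0)+d*.0605)
```

```text
blue end [[ 0.5043 -0.3496  0.019 ]
 [ 0.5353 -0.3472  0.019 ]] 0.031068140290433532 [ 0.52301912 -0.39432147]
grey end [[ 0.419  -0.3415  0.019 ]
 [ 0.4439 -0.3399  0.019 ]] 0.024890124384545402 [ 0.43568172 -0.40110057]
```

Request:
jog_arm --deltas '[[[-0.04,0,0.4,0],[-0.04,0,0.8,0],[-0.04,0,1.1,0],[-0.04,0,1.2,0],[-0.04,0,1.2,0]]]'

```text
t: 19.35
eef_pos: [0.5241, -0.3942, 0.0276]
ee_rot: [3.142, 0.0, 1.651]
force: [0.4, -0.3, -0.1]
width: 0.0077
gripper_force: 20.0
```

Request:
jog_arm --deltas '[[[0,0,0,0],[0,0,0,0],[0,0,0,0],[0,0,-0.2,0],[0,0,-0.6,0],[0,0,-1.2,0],[0,0,-2,0],[0,0,-2.4,0]]]' --grip 26

```text
t: 20.35
eef_pos: [0.5249, -0.3948, 0.1757]
ee_rot: [3.138, 0.003, 1.651]
force: [-0.3, -0.2, -1.0]
width: 0.0261
gripper_force: 0.0
```

```bash
python3 go.py .424,.096,.2,-3.51
```

```text
t 20.35 p [ 0.5249 -0.3948  0.1757] rpy [3.1376e+00 2.6000e-03 1.6506e+00] w 0.0261 gf 0.0 F [-0.3 -0.2 -1. ]
[ 8.29 -1.02 -0.41] turn -12.86
```

Run:
```python
from m1 import *
p=c1b([(338,245),(338,313),(345,350),(350,190),(376,148)])
for z in(.06,.08,.105):print(z,atz(t,p,z)[:,:2].round(3).tolist())
w=load('w1');W=lambda p:u(p,0,0,1.4)
e=atz(w,W([(431,112),(519,10)]),.006);print(e.round(4))
c4=lambda p:u(p,190,170,2.75)
T('plate end',c1b([(338,245),(338,313)]),c4([(178,205),(210,230)]))
```

```text
0.06 [[0.46, -0.011], [0.428, -0.013], [0.411, -0.016], [0.486, -0.016], [0.506, -0.028]]
0.08 [[0.459, -0.015], [0.428, -0.016], [0.411, -0.02], [0.485, -0.019], [0.504, -0.031]]
0.105 [[0.458, -0.019], [0.427, -0.02], [0.411, -0.023], [0.483, -0.023], [0.502, -0.034]]
[[0.4752 0.0776 0.006 ]
 [0.3796 0.116  0.006 ]]
plate end [458.6 -16.6  92.8] [0.2 0.2]
plate end [428.  -17.   90.6] [0.6 0.6]
```

Request:
jog_arm --deltas '[[[0.5,0,-0.4,-1],[1.3,-0.15,-0.4,-2.5],[2.2,-0.3,-0.4,-4],[3.1,-0.4,-0.4,-5.5],[4.0,-0.5,-0.4,-7],[4.9,-0.6,-0.4,-8.5],[5.8,-0.75,-0.4,-10],[6.7,-0.85,-0.4,-11.5]]]' --grip 32

```text
t: 21.35
eef_pos: [0.4406, 0.0041, 0.1965]
ee_rot: [3.14, 0.001, 2.658]
force: [1.3, 0.7, -0.2]
width: 0.0319
gripper_force: 0.0
```

```bash
python3 go.py .4198,.0986,.2,-3.517
```

```text
t 21.35 p [0.4406 0.0041 0.1965] rpy [3.1401e+00 1.3000e-03 2.6581e+00] w 0.0319 gf 0.0 F [ 1.3  0.7 -0.2]
[ 1.04  1.23 -0.06] turn -1.24
```

Request:
jog_arm --deltas '[[[0.5,0.6,0,-0.6],[0.9,1.1,0,-1.2],[1.04,1.23,0.4,-1.2],[1.04,1.23,1.0,-1.2],[1.04,1.23,1.7,-1.2],[1.04,1.23,2.2,-1.2],[1.04,1.23,2.3,-1.2],[1.04,1.23,2.3,-1.2]]]'

```text
t: 22.35
eef_pos: [0.4211, 0.0973, 0.0582]
ee_rot: [3.141, 0.0, 2.759]
force: [-0.3, 0.4, 0.0]
width: 0.0318
gripper_force: 0.0
```

```bash
python3 go.py .4198,.0986,.003,-3.517
```

```text
t 22.35 p [0.4211 0.0973 0.0582] rpy [3.1412e+00 5.0000e-04 2.7588e+00] w 0.0318 gf 0.0 F [-0.3  0.4  0. ]
[0.03 0.01 0.92] turn -0.08
```

Request:
jog_arm --deltas '[[[0.03,0.01,0.3,0],[0.03,0.01,0.6,0],[0.03,0.01,0.8,0],[0.03,0.01,0.91,0],[0.03,0.01,0.91,0],[0.03,0.01,0.91,0]]]'

```text
t: 23.1
eef_pos: [0.4195, 0.0984, 0.0032]
ee_rot: [3.141, 0.0, 2.759]
force: [0.5, 0.3, 0.2]
width: 0.0319
gripper_force: 0.0
```

Request:
jog_arm --deltas '[[[0,0,0,0],[0,0,0,0],[0,0,0,0],[0,0,0,0],[0,0,0,0]]]' --grip 3 --squeeze 30

```text
t: 23.72
eef_pos: [0.4192, 0.0983, 0.0029]
ee_rot: [3.141, 0.0, 2.759]
force: [-1.4, 0.0, 2.9]
width: 0.0094
gripper_force: 30.0
```

```bash
python3 go.py .434,-.394,.2,1.642
```

```text
t 23.73 p [0.4192 0.0983 0.0029] rpy [3.1414e+00 1.0000e-04 2.7586e+00] w 0.0094 gf 30.0 F [-1.4  0.   2.9]
[-3.29 -7.52 -3.29] turn 12.8
```

Request:
jog_arm --deltas '[[[0,0,-0.4,0],[0,0,-1.1,0],[0,0,-1.9,0],[0,-0.2,-2.7,0],[-0.2,-0.7,-3.2,1.5],[-0.6,-1.4,-3.2,3.2],[-0.95,-2.2,-3.2,5],[-1.3,-3.0,-3.2,6.8]]]'

```text
t: 24.72
eef_pos: [0.4239, -0.0993, 0.1948]
ee_rot: [3.141, -0.0, 2.161]
force: [1.8, -0.5, -0.5]
width: 0.0091
gripper_force: 30.0
```

```bash
python3 go.py .433,-.393,.19,1.642
```

```text
t 24.73 p [ 0.4239 -0.0993  0.1948] rpy [ 3.1411 -0.      2.1606] w 0.0091 gf 30.0 F [ 1.8 -0.5 -0.5]
[-4.15 -2.6   0.08] turn 5.94
```

Request:
jog_arm --deltas '[[[-0.7,-0.45,0,1],[-1.5,-0.95,0,2.2],[-2.3,-1.45,0,3.4],[-3.1,-1.95,0,4.6],[-3.8,-2.4,0.1,5.9],[-4.15,-2.6,0.6,5.9],[-4.15,-2.6,1.3,5.9],[-4.15,-2.6,1.6,5.9]]]'

```text
t: 25.72
eef_pos: [0.4324, -0.3911, 0.0955]
ee_rot: [-3.138, -0.003, 1.649]
force: [-0.4, 0.1, -0.7]
width: 0.0097
gripper_force: 30.0
```

```bash
python3 go.py .433,-.393,.0115,1.642
python3 - <<'E'
from m1 import *
f=grab('wrist','w4');cv2.imwrite('pics/w4.png',cv2.resize(f['img'][:,:,::-1],(784,588)))
E
```

```text
t 25.73 p [ 0.4324 -0.3911  0.0955] rpy [-3.1378e+00 -2.7000e-03  1.6486e+00] w 0.0097 gf 30.0 F [-0.4  0.1 -0.7]
[-0.03  0.01  1.4 ] turn 0.08
```

View pics/w4.png

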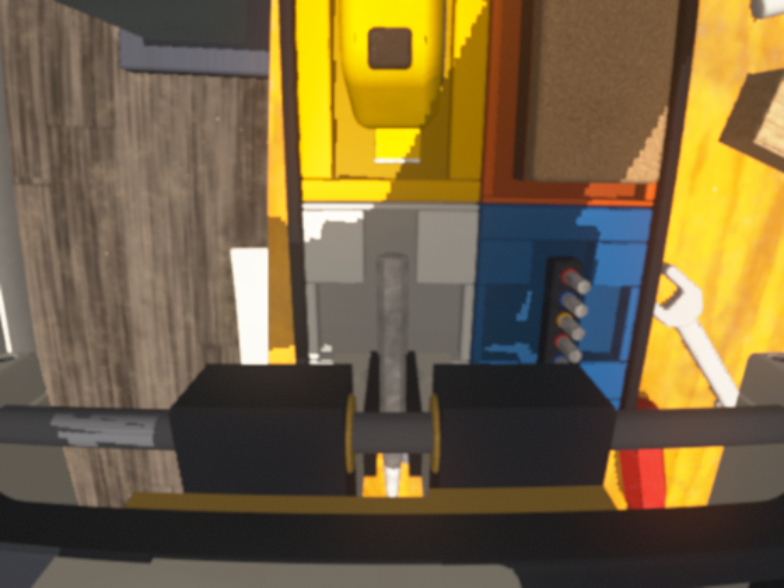

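The punch lines up with the grey slot (edges at x=364 and 417, end at y≈208). Bits, tape and block are all in their pockets.

Run:
```python
from m1 import *
w=load('w4');W=lambda p:u(p,0,0,1.4);d=np.array([.075,-.997])
e=atz(w,W([(364,209),(417,209)]),.019);print('grey',e.round(4),np.linalg.norm(e[1]-e[0]),e[:,:2].mean(0)+d*.0605)
e=atz(w,W([(392,255)]),.0955+.005);print('punch end',e.round(4),e[0,:2]+d*.0525)
e=atz(w,W([(548,260),(583,260)]),.021);print('bits end',e.round(4),e[:,:2].mean(0)+d*.0375)
```

```text
grey [[ 0.4157 -0.341   0.019 ]
 [ 0.4421 -0.339   0.019 ]] 0.026437868658759533 [ 0.43342376 -0.400344  ]
punch end [[ 0.4304 -0.3455  0.1005]] [ 0.43431495 -0.39785494]
bits end [[ 0.5115 -0.3591  0.021 ]
 [ 0.5298 -0.3576  0.021 ]] [ 0.52343981 -0.39576633]
```

Request:
jog_arm --deltas '[[[-0.04,0.01,0.4,0],[-0.04,0.01,0.8,0],[-0.04,0.01,1.1,0],[-0.04,0.01,1.3,0],[-0.04,0.01,1.4,0],[-0.04,0.01,1.4,0]]]'

```text
t: 26.52
eef_pos: [0.4353, -0.3939, 0.0148]
ee_rot: [-3.141, -0.0, 1.65]
force: [0.4, 0.2, 0.6]
width: 0.0091
gripper_force: 30.0
```

Request:
jog_arm --deltas '[[[0,0,0,0],[0,0,0,0],[0,0,0,0],[0,0,-0.2,0],[0,0,-0.6,0],[0,0,-1.2,0],[0,0,-2,0],[0,0,-2.6,0]]]' --grip 22

```text
t: 27.52
eef_pos: [0.4355, -0.3942, 0.174]
ee_rot: [3.14, 0.002, 1.65]
force: [0.4, -0.7, -0.4]
width: 0.022
gripper_force: 0.0
```

Request:
jog_arm --deltas '[[[0.6,0,0,0],[1.3,0,0,0],[2,0,0,0],[2.7,0,0,0],[3.2,0,0,0],[3.2,0,0,0]]]'

```text
t: 28.28
eef_pos: [0.4199, -0.2022, 0.172]
ee_rot: [3.139, -0.002, 1.655]
force: [-0.3, -0.5, -0.2]
width: 0.0223
gripper_force: 0.0
```

Run:
```python
from m1 import *
f=grab('top','t9');crop(f,150,130,460,310,2.5,'t9')
from station import arm
s=arm.get_state();print(s['t'],s['eef_pos'],s['width'])
```

```text
28.325 [ 0.42018692 -0.20298892  0.17187315] 0.022183290167921987
```

View pics/t9.png

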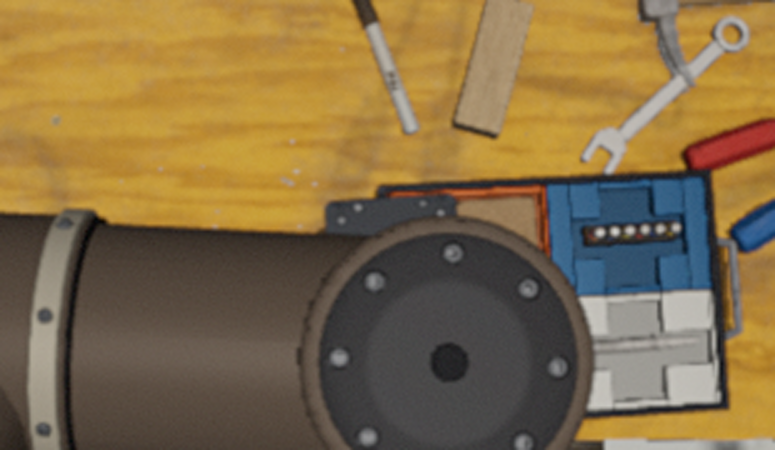

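The punch lies in the grey slot: tip at (697,343), pocket end ≈710. The bits are centred in blue. Marker and offcut are untouched. One numeric check of the punch tip, then I hand in.

Run:
```python
from m1 import *
f=load('t9');d=np.array([.072,-.997])
e=atz(f,u([(699,343),(592,347)],150,130,2.5),.013);print(e.round(4),e[0,:2]-d*.0525)
e=atz(f,u([(583,234),(683,226)],150,130,2.5),.021);print('bits',e.round(4),e.mean(0))
if abs((e.mean(0)-[.523,-.394,.021])).max()<.006:
    from station import arm; print(arm.job_done())
```

```text
[[ 0.4382 -0.4504  0.013 ]
 [ 0.4341 -0.3642  0.013 ]] [ 0.43445304 -0.39800859]
bits [[ 0.5227 -0.3555  0.021 ]
 [ 0.5305 -0.436   0.021 ]] [ 0.5266068  -0.39573876  0.021     ]
the job is handed in; nothing more can be done
None
```

I packed all four items into their own pockets and handed the job in at about 28 s; the last pictures show them seated and the marker and offcut untouched, but no verdict came back, and I viewed 15 pictures, one over the limit of 14.

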